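# Feed a pot through the code reader with a push stick

### The arm

A 7-joint arm with a two-finger parallel gripper is mounted at the origin on a cart in front of the work surface, level with it; the furniture and walls round the work are solid. World frame = base frame: x ahead of the robot, y to its left, z up, the work surface at z = 0. Lengths are in m, angles in rad, forces in N, time in s.
With the tool pointing down it reaches from about 0.425 to 0.875 m from the base axis. Payload 4.7 kg.
Tool frame: the origin (TCP) lies midway between the tips of the shut fingers; the grasp point (between the pads) lies 19 mm behind it; x points along the fingers, y is the direction in which the jaws open and shut, and the axes are right-handed (so a half turn about x gives the same grasp; the last joint's range is limited). The gripper opens to 85 mm and grips with 20 to 120 N. Pads are 22 mm wide; open, the fingers measure 114 mm over their backs; the gripper's body (76 mm by 85 mm) begins 54 mm behind the grasp point. The pads swing forward as they close: fully open they stand 13 mm farther back than shut.
Start: joints at [1.289, 0.321, -0.07, 1.45, 0.023, 1.371, -0.057], TCP at [0.189, -0.622, 0.231] pointing down, gripper open.
Joint ranges: [-2.86, 2.86], [-0.3, 2.09], [-1.38, 1.24], [0.06, 2.45], [-1.56, 4.7], [0.09, 2.05], [-2.69, 2.69]. Speed limits (rad/s): [2.57, 2.57, 3.14, 3.14, 3.14, 3.14, 3.14].

### API

Orientations are given as a rotation vector (axis times angle).
In Python, from cell import env gives the robot as it stands. The module is installed in compiled form; this text tells all that it offers. Calls block until the motion is done:
- env.move_ptp(position, orientation): joint-space move of the TCP to a pose.
- env.move_l(position, attitude=None, v=0.15, f_stop=None): straight line of the TCP; attitude=None keeps the orientation; v is the mean speed in m/s. With f_stop (N) it stops when the force on the tool has changed by that much, and returns True; else False.
- env.goto_joints(angles): joint-space move.
- env.let_go() and env.clamp(): open the fingers fully, or close them until they stop; the grip force is fixed at half the most.
- env.hold(seconds).
- env.inverse_kinematics(position, orientation): joint angles nearest the present ones, or None.
- env.get_obs(): the state.
- env.camera(name): name is "scene" or "top"; returns a dict with "frame" (400x640x3 uint8, red, green, blue), "range_z" (400x640 float32, m along the optical axis (not along the pixel's ray), 0 where there is no reading), "mtx" (3x3 intrinsics, pixels), "k1" (the pictures are not rectified: a ray, as slopes to the right and down, at radius r is drawn at 1 + k1 r^2 times it, then the intrinsics apply), "rvec" (rotation vector, rad) and "tvec" (3), from world to camera coordinates, as OpenCV has them. Camera axes: x right, y down, z forward; pixel columns grow to the right and rows downward; lengths in m; the calibration is good to about 2 mm. A picture is of the moment at which its call begins.
A pose or a line that the arm cannot do raises env.Unreachable and nothing moves.
- env.sign_off(): hands the job in, once; it reports no verdict.
The state is a dict: "time_s": time; "joint_positions": joint angles; "joint_velocities": joint speeds; "tau": joint torques, N m; "tcp_pos": TCP position; "tool_rot": TCP orientation; "contact_force": force on the tool from outside, world axes, zero at the start; "ft_torque": the same for the moment, N m; "opening": finger opening in m.
Only numpy, scipy, OpenCV 4.12 (cv2) and the standard library are available. Lean on these libraries where they do the work, as an engineer would, in place of code of your own. Each camera call takes 0.05 s, during which the arm holds its last target.

### The job

Stand the smaller of the two lidded pots in the open mouth of the code reader's guide channel, then take the wooden push stick by its grip and use it to push the pot right through the covered tunnel until it stands up against the end stop beyond the flap; keep fingers off the pot once it is in the tunnel. Then draw the stick out so that the flap hangs shut, and stand the stick upright on its sole on the bench, off the reader. Leave the other things where they are.

Things in the scene. Friction and masses are not known exactly. Their poses are not given: they have to be found in the camera images.
- small_pot: Loose lidded round pot, cream with a dark red band, diameter 63 mm, 34 mm high, about 0.07 kg. The smaller of two pots, which may stand in either of two places. Origin: centre of its underside; z up.
- large_pot: Loose lidded round pot, white, diameter 90 mm, 32 mm high; too wide for the channel; a bystander. Origin: centre of its underside.
- feeder: Fixed grey and aluminium code reader with a straight guide channel along its own +y (feed direction); place and yaw vary. Origin: on the channel's centre line at the tunnel's entrance plane, at bench level; z up, x across. Deck 112 mm wide, top at z = 10 mm, from y = -120 to +192 mm. Channel 66 mm clear between rails 6 mm thick, rail tops at z = 24 mm. A pot fully home has its centre at y = 149 mm.
- infeed_end (a point): Centre of the channel's open front end at deck height (feeder frame 0, -120, 10 mm). The open mouth (infeed) runs from here to the tunnel at y = 0; its rails flare from 66 mm clear width at y = -60 mm to about 94 mm at y = -120 mm.
- tunnel_mouth (a point): Centre of the tunnel's entrance at deck height (feeder frame 0, 0, 10 mm). Covered tunnel from y = 0 to 71 mm, 66 mm wide inside, clear height 43 mm above the deck; cover top at z = 56 mm, black reader head on it up to z = 86 mm between y = 22 and 62 mm.
- stop_face (a point): Foot of the end stop's inner face, on the centre line at deck height (feeder frame 0, 180, 10 mm); the stop is 20 mm high and closes the open outfeed (y = 71 to 180 mm).
- flap (a joint): Light dark metal flap, 62 mm wide, that hangs across the tunnel's exit (feeder y = 73 mm) from a hinge at z = 50 mm down to z = 16 mm. 0 = hanging shut, positive = swung outward toward the end stop, up to 1.6 rad. It swings freely, is pushed open by the pot or the stick and falls shut by itself; it opens outward only.
- push_stick: Loose wooden push stick, about 0.1 kg: flat sole 200 mm long (its own y), 36 mm wide, 20 mm high, with an upright grip 18 mm thick (x), 34 mm long (y), up to z = 86 mm, centred at y = -60 mm. Nose: flat end at y = +100 mm. Origin: centre of the sole's underside; z up. Starts standing on its sole on the bench, at a varying yaw.
- stick_nose (a point): Centre of the push stick's nose face (stick frame 0, 100, 10 mm).
- stick_grip (a point): Point to hold the grip, in its middle thickness (stick frame 0, -60, 62 mm).
- label_roll: Bystander: white label roll lying flat, diameter 88 mm, 51 mm high. Origin: centre of its underside.
- tally_counter: Bystander: hand tally counter on its back, 50 x 65 x 25 mm. Origin: centre of its underside.
- over_cap: Bystander: black round cap, diameter 36 mm, 36 mm high. Origin: centre of its underside.

How it is judged:
On the way, in this order (a step that is already met when the one before it is completed fails the run):
1. the small pot stands upright on the infeed deck, in front of the tunnel, released (z of small_pot in the frame of feeder between 0.007 and 0.014 m and angle between small_pot's own z axis and vertical below 0.06 rad and x of small_pot in the frame of feeder between -0.02 and 0.02 m and y of small_pot in the frame of feeder between -0.125 and -0.025 m and contact force between each of the fingers, the arm and small_pot below 0.3 N), for 0.2 s.
2. the held stick's nose pushes the pot inside the tunnel (x of small_pot in the frame of feeder between -0.01 and 0.01 m and y of small_pot in the frame of feeder between 0.015 and 0.06 m and distance between stick_nose and small_pot below 0.05 m and contact force between the fingers and push_stick above 0.5 N), for 0.04 s.
3. the held stick has pushed the pot against the end stop (within 5 mm) (z of small_pot in the frame of feeder between 0.007 and 0.014 m and angle between small_pot's own z axis and vertical below 0.06 rad and x of small_pot in the frame of feeder between -0.01 and 0.01 m and y of small_pot in the frame of feeder between 0.1435 and 0.153 m and distance between stick_nose and small_pot below 0.05 m and contact force between the fingers and push_stick above 0.5 N), for 0.1 s.
At the end, for the whole second after the job is handed in: The small pot stands upright on the outfeed deck within 5 mm of the end stop, at rest; the flap hangs shut (under 0.08 rad); the push stick stands flat on its sole on the bench itself (underside under 8 mm above the bench top, not on the reader's deck), at rest (z of small_pot in the frame of feeder between 0.007 and 0.014 m and angle between small_pot's own z axis and vertical below 0.06 rad and x of small_pot in the frame of feeder between -0.01 and 0.01 m and y of small_pot in the frame of feeder between 0.1435 and 0.153 m and linear speed of each of small_pot, push_stick below 0.02 m/s and value of joint flap below 0.08 rad and height (world z) of push_stick below 0.008 m and angle between push_stick's own z axis and vertical below 0.04 rad); the robot touches nothing.
It fails at once if the robot touches the pot once it has passed into the tunnel or beyond (x of small_pot in the frame of feeder between -0.05 and 0.05 m and y of small_pot in the frame of feeder above 0 m and contact force between any of the fingers, the arm and small_pot above 0.5 N).
It fails at once if a bystander (large pot, label roll, tally counter, cap) is moved more than 30 mm (distance of any of large_pot, label_roll, tally_counter, over_cap from where it was at the start of the episode above 0.03 m).
It also fails if it takes over 72 s, if anything falls off the work surface, if the arm or the gripper's body presses on something with over 40 N, if the wrist force passes 120 N, or if a joint passes its speed limit or range.

## Working session

There is one attempt and no reset: what is moved stays moved. The work goes in short steps, each a Python script; the robot and the scene stay as the last script left them, time stands still between calls to the robot, and variables do not carry over. Pictures are saved under pics/ and viewed, and the job is handed in when it is done.

```bash
mkdir -p pics; ls
python3 - <<'E'
from cell import env
import cv2,numpy as np
for n in("scene","top"):
    c=env.camera(n); cv2.imwrite(f"pics/{n}0.png",c["frame"][:,:,::-1])
    np.savez(f"{n}0.npz",**c)
    R=cv2.Rodrigues(np.array(c["rvec"]))[0]; print(n,-R.T@np.array(c["tvec"]),R[2],c["mtx"],c["k1"],(c["range_z"]>0).mean())
o=env.get_obs();print(o)
E
```

```text
pics
scene [ 0.19762371 -0.65177319  0.80274474] [ 0.3500233   0.60308688 -0.71677744] [[409.68771513   0.         323.03273618]
 [  0.         409.68771513 197.15753926]
 [  0.           0.           1.        ]] -0.039379749920103554 0.99603515625
top [ 0.48357368 -0.01920997  1.11545458] [ 0.09103643  0.00964838 -0.99580082] [[385.52936412   0.         320.1897766 ]
 [  0.         385.52936412 200.43776637]
 [  0.           0.           1.        ]] -0.08819974536623393 0.9961328125
{'time_s': 0.1, 'joint_positions': array([ 1.28910179,  0.32175721, -0.0700689 ,  1.45155269,  0.02261711,
        1.37079977, -0.05688128]), 'joint_velocities': array([ 9.70472150e-06,  3.31473992e-04, -7.15181730e-05, -1.34673646e-03,
        6.13705722e-04,  1.06243819e-04,  1.15052148e-03]), 'tau': array([-5.83546134e-04, -4.94878650e+01, -3.84294614e-01, -3.15211415e+01,
        1.30461782e-02,  7.40380492e-03,  3.29190222e-06]), 'tcp_pos': array([ 0.18927399, -0.6213298 ,  0.2303275 ]), 'tool_rot': array([ 2.06271302,  0.30917126, -2.06348091]), 'contact_force': array([-0.40829144, -0.37216074, -0.05415376]), 'ft_torque': array([-0.01895743,  0.01704356,  0.04592418]), 'opening': 0.0853057030305975}
```

View pics/scene0.png

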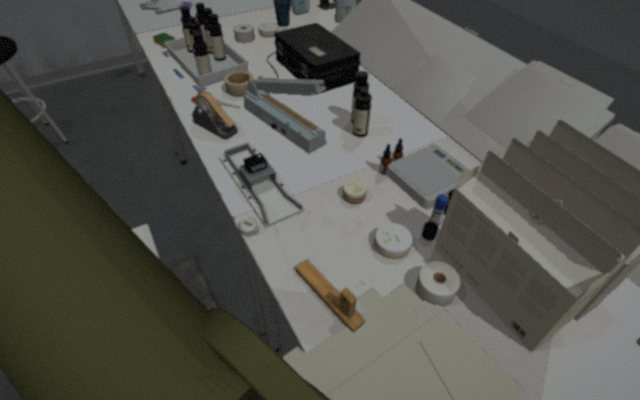

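View pics/top0.png

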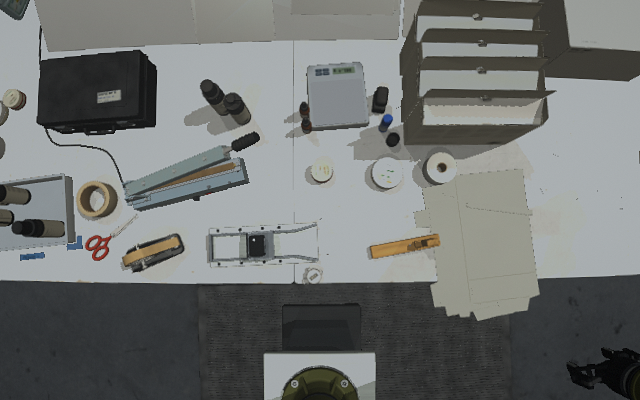

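```bash
cat > h.py <<'E'
import numpy as np,cv2
def load(n): return dict(np.load(n))
def cast(c,px,z):
    """pixels -> world on plane z"""
    px=np.asarray(px,float).reshape(-1,1,2)
    d=np.array([c["k1"],0,0,0],float)
    u=cv2.undistortPoints(px,c["mtx"],d).reshape(-1,2)
    R=cv2.Rodrigues(np.array(c["rvec"]))[0];C=-R.T@np.array(c["tvec"])
    D=np.c_[u,np.ones(len(u))]@R
    return C+D*((np.asarray(z)-C[2])/D[:,2])[:,None]
def cloud(c):
    h,w=c["range_z"].shape
    v,u=np.mgrid[:h,:w]
    p=np.stack([u,v],-1).reshape(-1,1,2).astype(float)
    q=cv2.undistortPoints(p,c["mtx"],np.array([c["k1"],0,0,0],float)).reshape(-1,2)
    R=cv2.Rodrigues(np.array(c["rvec"]))[0]
    P=np.c_[q,np.ones(len(q))]*c["range_z"].reshape(-1,1)
    return ((P-np.array(c["tvec"]))@R).reshape(h,w,3)
E
python3 - <<'E'
from h import *
c=load("top0.npz");W=cloud(c)
for n,p in dict(small=(321,172),large=(387,173),roll=(441,150),cap=(393,140),bench=(350,215),grip=(433,240),sole=(390,248),head=(258,245),deck=(228,246),tally=(313,275),deck2=(295,242)).items():
    print(n,W[p[1],p[0]].round(4))
f=c["frame"][:,:,::-1]
cv2.imwrite("pics/top_zoom.png",cv2.resize(f[205:290,195:330],None,fx=5.9,fy=5.9,interpolation=cv2.INTER_CUBIC))
cv2.imwrite("pics/top_zoom2.png",cv2.resize(f[130:265,300:465],None,fx=4.4,fy=4.4,interpolation=cv2.INTER_CUBIC))
s=load("scene0.npz")["frame"][:,:,::-1]
cv2.imwrite("pics/sc_zoom.png",cv2.resize(s[130:335,210:470],None,fx=2.9,fy=2.9,interpolation=cv2.INTER_CUBIC))
E
```

```text
small [ 0.6635 -0.0119  0.0338]
large [ 0.6588 -0.1996  0.0317]
roll [ 0.7303 -0.3662  0.0049]
cap [ 0.7619 -0.2252  0.0025]
bench [ 0.5422 -0.0942  0.0013]
grip [ 0.4681 -0.3095  0.0858]
sole [ 0.4464 -0.2044  0.0215]
head [0.4602 0.158  0.0856]
deck [0.4562 0.2578 0.01  ]
tally [0.3739 0.0137 0.0262]
deck2 [0.4662 0.065  0.0066]
```

View pics/top_zoom.png

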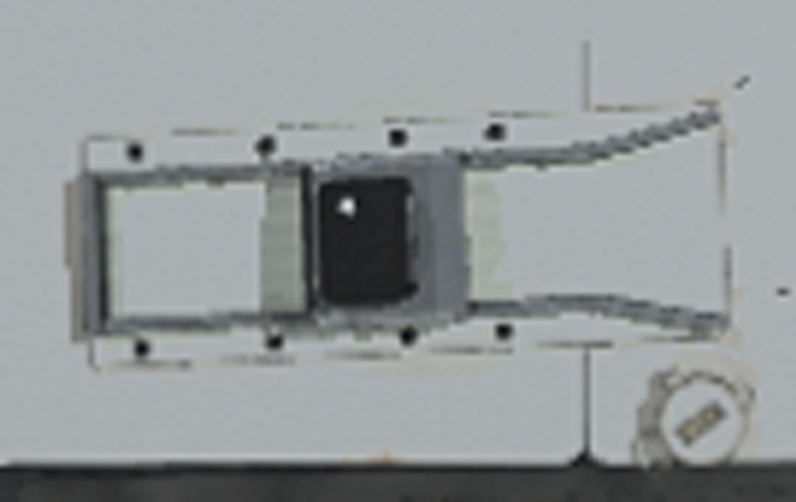

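View pics/top_zoom2.png

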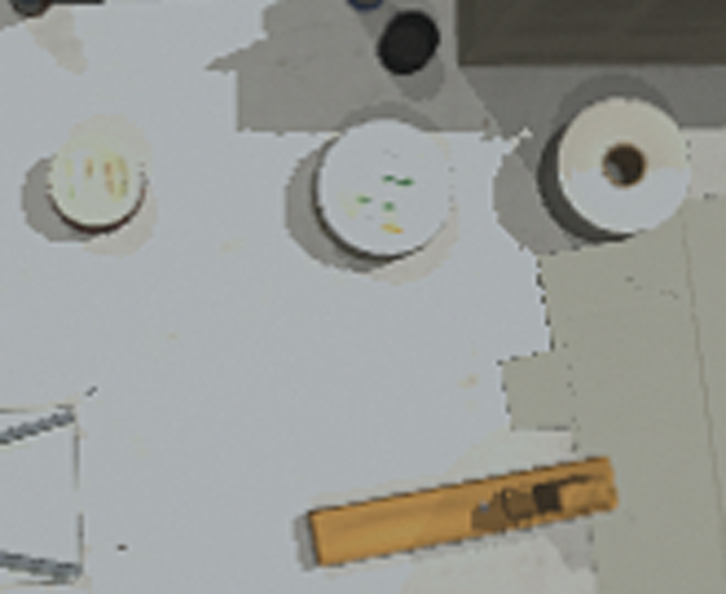

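View pics/sc_zoom.png

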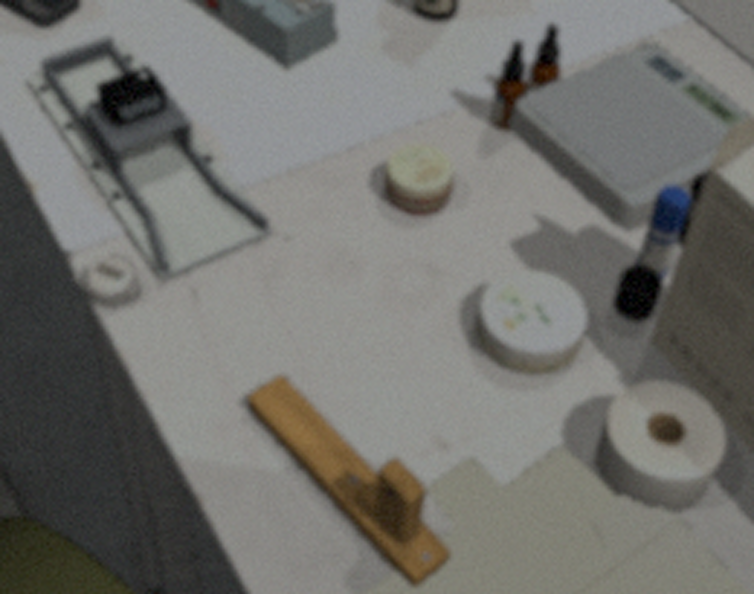

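```bash
cat > meas.py <<'E'
from h import *
def circ(c,W,u0,v0,z,dz,rad,win=45):
    """pot top by depth band, circle fit"""
    m=(abs(W[...,2]-z)<dz); mm=np.zeros_like(m); mm[v0-win:v0+win,u0-win:u0+win]=1
    m=(m&mm).astype(np.uint8)
    n,l,st,ce=cv2.connectedComponentsWithStats(m)
    k=l[v0,u0]; m=(l==k).astype(np.uint8)
    cn=max(cv2.findContours(m,0,1)[0],key=cv2.contourArea)
    P=cast(c,cn.reshape(-1,2),z)[:,:2].astype(np.float32)
    return cv2.minEnclosingCircle(P), P.mean(0), np.ptp(P,axis=0), st[k]
def stick(c,W,box):
    f=cv2.cvtColor(c["frame"],cv2.COLOR_RGB2HSV)
    m=((f[...,0]>8)&(f[...,0]<26)&(f[...,1]>95)&(f[...,2]>40))
    mm=np.zeros_like(m);u0,v0,u1,v1=box;mm[v0:v1,u0:u1]=1
    m=cv2.morphologyEx((m&mm).astype(np.uint8),cv2.MORPH_CLOSE,np.ones((5,5)))
    cn=max(cv2.findContours(m,0,1)[0],key=cv2.contourArea)
    P=cast(c,cn.reshape(-1,2),.02)[:,:2].astype(np.float32)
    return cv2.minAreaRect(P), cv2.boundingRect(cn)
E
python3 - <<'E'
from meas import *
for n,sp,lp,sb in(("top0.npz",(321,172),(387,173),(355,220,455,270)),("scene0.npz",(355,187),(395,236),(285,250,375,340))):
    c=load(n);W=cloud(c);print(n)
    print(circ(c,W,*sp,.034,.01,.0315)); print(circ(c,W,*lp,.032,.01,.045))
    r,b=stick(c,W,sb);print(r,b)
    g=(W[...,2]>.079)&(W[...,2]<.093); mm=np.zeros_like(g);mm[sb[1]-10:sb[3],sb[0]:sb[2]]=1
    hs=cv2.cvtColor(c["frame"],cv2.COLOR_RGB2HSV);
    P=W[g&mm]; print("grip",len(P),P.mean(0),np.ptp(P,axis=0)); print(cv2.minAreaRect(P[:,:2].astype(np.float32)))
    # head
    g=(W[...,2]>.08)&(W[...,2]<.092)&(abs(W[...,0]-.46)<.06)&(abs(W[...,1]-.158)<.06)
    P=W[g];print("head",len(P),P.mean(0),cv2.minAreaRect(P[:,:2].astype(np.float32)))
    g=(W[...,2]>.05)&(abs(W[...,0]-.46)<.08)&(abs(W[...,1]-.158)<.08)
    P=W[g];print("cover",len(P),cv2.minAreaRect(P[:,:2].astype(np.float32)))
c=load("top0.npz")
z=np.array([(85,137),(95,367),(732,327),(722,103)])/5.9+[195,205]-.4
P=cast(c,z,.01);print(P.round(4)); d=lambda a,b:np.linalg.norm(P[a]-P[b]);print(d(0,1),d(1,2),d(2,3),d(3,0))
E
```

```text
top0.npz
(((0.6676170825958252, -0.013449829071760178), 0.031334422528743744), array([ 0.6676783, -0.0133417], dtype=float32), array([0.06052327, 0.05976512], dtype=float32), array([311, 160,  22,  22, 379], dtype=int32))
(((0.6607995629310608, -0.19858938455581665), 0.045391201972961426), array([ 0.66069007, -0.1998517 ], dtype=float32), array([0.08938313, 0.08629785], dtype=float32), array([372, 157,  31,  32, 766], dtype=int32))
((0.45243576169013977, -0.24721643328666687), (0.03456788510084152, 0.197236105799675), 9.799753189086914) (370, 234, 70, 24)
grip 89 [ 0.46186413 -0.30732194  0.08522276] [0.01853709 0.03631422 0.01234721]
((0.4620562195777893, -0.30869996547698975), (0.01801036298274994, 0.03555236756801605), 7.625144958496094)
head 313 [0.45873024 0.16257289 0.08556475] ((0.458403617143631, 0.16271603107452393), (0.05574579909443855, 0.042007576674222946), 5.841705322265625)
cover 786 ((0.45894309878349304, 0.15823066234588623), (0.07814733684062958, 0.07723449915647507), 2.717913866043091)
scene0.npz
(((0.6625642776489258, -0.017659291625022888), 0.035554807633161545),
[... 433 characters left out ...]
653990983963), 10.822648048400879) (296, 261, 68, 70)
grip 145 [ 0.45815752 -0.30920782  0.08568174] [0.01953377 0.034031   0.01093055]
((0.45813870429992676, -0.30782511830329895), (0.016975967213511467, 0.0343477800488472), 10.194597244262695)
head 212 [0.45551542 0.15865018 0.0846116 ] ((0.4561249017715454, 0.16189716756343842), (0.0559840202331543, 0.04053269326686859), 4.611579895019531)
cover 644 ((0.4562402665615082, 0.1549120545387268), (0.07889735698699951, 0.07361281663179398), 1.906454086303711)
[[ 0.5088  0.3139  0.01  ]
 [ 0.3969  0.3079  0.01  ]
 [ 0.4144 -0.0024  0.01  ]
 [ 0.5225  0.0014  0.01  ]]
0.11206934589946647 0.31078353011814114 0.10815227701691389 0.31285656379068894
```

```bash
cat > rail.py <<'E'
from h import *
import sys
def rails(n):
    c=load(n);g=cv2.cvtColor(c["frame"],cv2.COLOR_RGB2GRAY).astype(float)
    # guess frame
    o=np.array([.461,.1194]);t=.05
    R=cv2.Rodrigues(np.array(c["rvec"]))[0]
    for it in range(3):
        ex=np.array([np.cos(t),np.sin(t)]);ey=np.array([-np.sin(t),np.cos(t)])
        res={}
        for s in(-1,1):
            pts=[]
            for y in list(np.arange(-.055,-.005,.004))+list(np.arange(.085,.17,.004)):
                xs=s*np.arange(.024,.050,.0005)
                P=np.c_[o+xs[:,None]*ex+y*ey,np.full(len(xs),.024)]
                p=cv2.projectPoints(P,c["rvec"],c["tvec"],c["mtx"],np.array([c["k1"],0,0,0]))[0].reshape(-1,2).astype(np.float32)
                v=cv2.remap(g.astype(np.float32),p[None,:,0],p[None,:,1],cv2.INTER_LINEAR)[0]
                w=np.clip(np.median(v)-8-v,0,None)
                if w.sum()>20: pts.append((y,(w*xs).sum()/w.sum()))
            pts=np.array(pts);a=np.polyfit(pts[:,0],pts[:,1],1);r=pts[:,1]-np.polyval(a,pts[:,0])
            k=abs(r)<2*r.std()+1e-4;a=np.polyfit(pts[k,0],pts[k,1],1);res[s]=(a,r.std(),k.sum())
        sl=(res[1][0][0]+res[-1][0][0])/2;x0=(res[1][0][1]+res[-1][0][1])/2
        print(n,"slope",res[1][0][0],res[-1][0][0],"x",res[1][0][1],res[-1][0][1],res[1][1:],res[-1][1:])
        o=o+x0*ex;t=t-sl
    print("origin",o,"yaw",t);return o,t
for n in sys.argv[1:]: rails(n)
E
python3 rail.py top0.npz scene0.npz
```

```text
top0.npz slope 0.00569595547469748 0.00419446434140865 x 0.03532511353490966 -0.03623072214415374 (np.float64(0.003794460836252491), np.int64(31)) (np.float64(0.003042438563432343), np.int64(32))
top0.npz slope 0.002447481537325796 -0.0016016614135293103 x 0.035917684655499035 -0.035746682988085324 (np.float64(0.003702504334153307), np.int64(32)) (np.float64(0.0030986983067200656), np.int64(32))
top0.npz slope 0.0020537215100239073 -0.002035908856415723 x 0.03583797521490554 -0.035835667309818756 (np.float64(0.003741724329941728), np.int64(32)) (np.float64(0.0031116112626878387), np.int64(32))
origin [0.46063433 0.11938127] yaw 0.044622973703244605
scene0.npz slope 0.0013304451912527528 0.0031830149207102494 x 0.028339116246377208 -0.04322248013377387 (np.float64(0.0023926732918025384), np.int64(28)) (np.float64(0.0010619493117739556), np.int64(30))
scene0.npz slope -0.0027506026990255783 0.0012426396418041064 x 0.035140609197387276 -0.035800462912416446 (np.float64(0.0030697307375268396), np.int64(26)) (np.float64(0.0008931551124226933), np.int64(31))
scene0.npz slope -0.0018295430885600457 0.001966428943673047 x 0.035472509727737335 -0.03546888998860359 (np.float64(0.0030808821952220365), np.int64(26)) (np.float64(0.0008986775527762698), np.int64(31))
origin [0.45323988 0.11901241] yaw 0.04842880854507274
```

```bash
cat > k.py <<'E'
import numpy as np
from scipy.spatial.transform import Rotation as Ro
O=np.array([.4595,.119]);T=.0465
POT=np.array([.6660,-.0150]);GRIP=np.array([.4605,-.3085]);ST=.168
def F(x,y,z,o=O,t=T): return np.array([o[0]+x*np.cos(t)-y*np.sin(t),o[1]+x*np.sin(t)+y*np.cos(t),z])
def rv(a): 
    c,s=np.cos(a),np.sin(a)
    return Ro.from_matrix(np.array([[0,c,s],[0,s,-c],[-1,0,0]])).as_rotvec()
E
python3 - <<'E'
from cell import env
from k import *
q0=env.get_obs()["joint_positions"]
print(Ro.from_rotvec(env.get_obs()["tool_rot"]).as_matrix().round(2))
def chk(n,p,a):
    for d in(0,np.pi):
        q=env.inverse_kinematics(p,rv(a+d)); print(n,d,None if q is None else np.round(q,2))
for z in(.015,.15):
    chk("pot",[*POT,z],np.pi/2); chk("place",F(0,-.075,z+.01),T+np.pi/2)
for z in(.043,.15): chk("grip",[*GRIP,z],ST)
for y in(-.3,-.2,-.042): chk("push",F(0,y,.055),T)
E
```

```text
[[-0.    0.29 -0.96]
 [ 0.   -0.96 -0.29]
 [-1.   -0.    0.  ]]
pot 0 [ 0.53  0.66 -0.75  1.6   0.49  1.08  1.22]
pot 3.141592653589793 [ 0.47  0.62 -0.65  1.6   0.42  1.06 -1.87]
place 0 [ 0.73  0.27 -0.96  2.09  0.28  0.92  1.24]
place 3.141592653589793 [ 0.69  0.26 -0.9   2.09  0.25  0.91 -1.88]
pot 0 [ 0.6   0.54 -0.86  1.49  0.42  1.3   1.27]
pot 3.141592653589793 [ 0.51  0.5  -0.71  1.49  0.33  1.28 -1.81]
place 0 [ 0.78  0.01 -0.93  1.96  0.01  1.18  1.47]
place 3.141592653589793 [ 0.85  0.02 -0.99  1.96  0.01  1.18 -1.67]
grip 0 [ 0.99  0.34 -0.51  1.88  0.2   0.98  0.56]
grip 3.141592653589793 [ 0.69  0.3  -0.17  1.89  0.06  0.96 -2.48]
grip 0 [ 1.    0.21 -0.51  1.78  0.11  1.18  0.62]
grip 3.141592653589793 [ 0.73  0.18 -0.2   1.79  0.04  1.17 -2.46]
push 0 [ 0.84  0.23 -0.58  1.98  0.15  0.97  0.24]
push 3.141592653589793 [-0.63  0.31  1.08  2.03 -0.33  0.99 -2.49]
push 0 [ 0.8   0.18 -0.73  2.05  0.15  0.96  0.04]
push 3.141592653589793 [-1.    0.27  1.24  2.1  -0.31  0.97 -2.69]
push 0 [ 0.74  0.23 -1.03  2.06  0.24  0.98 -0.37]
push 3.141592653589793 [ 0.94  0.37 -1.3   2.05  0.42  1.02  2.63]
```

Run:
```python
from cell import env
from k import *
a=np.pi/2
env.move_ptp([*POT,.14],rv(a))
env.move_l([*POT,.002],v=.12,f_stop=8)
env.clamp()
o=env.get_obs();print(o["time_s"],o["tcp_pos"],o["opening"],o["contact_force"])
env.move_l([*POT,.10],v=.15)
o=env.get_obs();print(o["time_s"],o["tcp_pos"],o["opening"],o["contact_force"])
import cv2
for n in("scene","top"):
    c=env.camera(n); cv2.imwrite(f"pics/{n}1.png",c["frame"][:,:,::-1]); np.savez(n+"1.npz",**c)
```

```text
4.4833 [ 0.66698366 -0.01484155  0.00332381] 0.06113824080346329 [-0.16201386 -0.11008077  5.88032086]
5.2833 [ 0.66515065 -0.01534889  0.09878716] 0.06086764703457103 [ 0.75518496 -0.3402503  -1.48912166]
```

View pics/scene1.png

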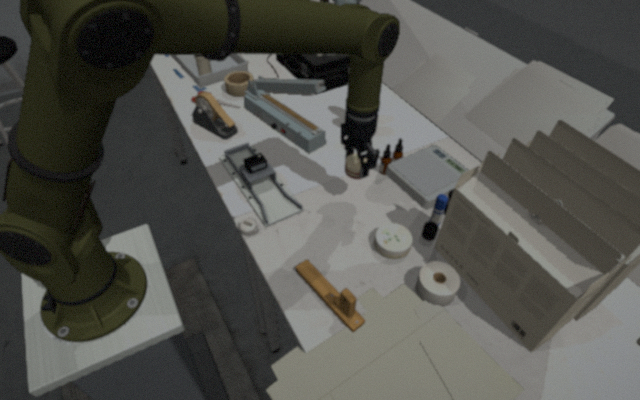

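Run:
```python
from cell import env
from k import *
a=T+np.pi/2
env.move_ptp(F(0,-.075,.10),rv(a))
s=env.move_l(F(0,-.075,.013),v=.08,f_stop=5)
o=env.get_obs();print(s,o["time_s"],o["tcp_pos"],o["opening"],o["contact_force"])
env.let_go()
env.move_l(F(0,-.075,.15),v=.15)
o=env.get_obs();print(o["time_s"],o["tcp_pos"],o["opening"],o["contact_force"])
env.move_ptp([*GRIP,.16],rv(ST))
import cv2
for n in("scene","top"):
    c=env.camera(n); cv2.imwrite(f"pics/{n}2.png",cv2.resize(c["frame"][:,:,::-1][100:350,180:480],None,fx=2.4,fy=2.4)); np.savez(n+"2.npz",**c)
```

```text
True 7.2917 [0.46210874 0.0442359  0.01324586] 0.0615906632305399 [-1.27385529  0.0678753   4.90801444]
8.725 [0.46227827 0.04398355 0.14917235] 0.08554516664520294 [ 0.11656579 -0.23874585  0.11443528]
```

View pics/scene2.png

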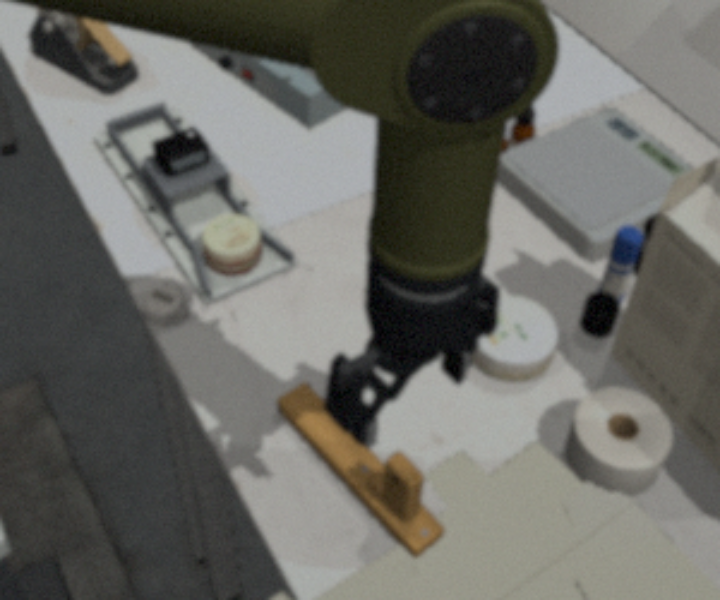

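View pics/top2.png

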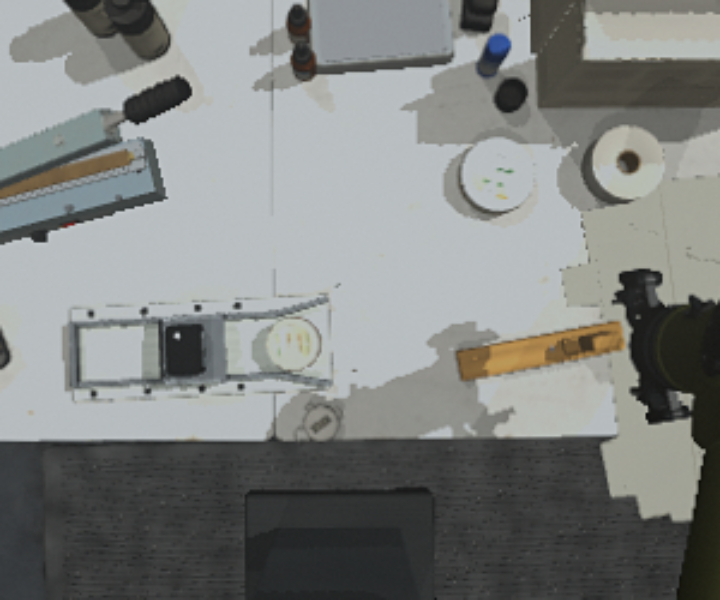

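```bash
python3 - <<'E'
from meas import *
from k import *
c=load("top2.npz");W=cloud(c);u,v=int(293/2.4+180),int(343/2.4+100)
r=circ(c,W,u,v,.044,.008,.0315);print(r[0],r[2])
p=np.array(r[0][0])-[.4606,.1194];e=np.array([np.cos(.0465),np.sin(.0465)]);print("feeder frame",p@e,p@[-e[1],e[0]],W[v-3:v+3,u-3:u+3,2].mean())
E
python3 - <<'E'
import sys;sys.path.insert(0,'.')
from cell import env
from k import *
env.move_l([*GRIP,.045],v=.1,f_stop=8)
o=env.get_obs();print(o["time_s"],o["tcp_pos"],o["contact_force"])
env.clamp()
o=env.get_obs();print(o["time_s"],o["tcp_pos"],o["opening"],o["contact_force"])
import cv2
for n in("scene","top"):
    c=env.camera(n); cv2.imwrite(f"pics/{n}3.png",cv2.resize(c["frame"][:,:,::-1][100:350,180:480],None,fx=2.4,fy=2.4)); np.savez(""+n+"3.npz",**c)
E
```

```text
((0.46401843428611755, 0.04264054447412491), 0.03113384358584881) [0.06077495 0.06101831]
feeder frame -0.00015328933200096128 -0.07683538382788228 0.045156065744646
11.45 [ 0.46107225 -0.30882495  0.04572672] [ 0.99859278 -0.48501412  0.61344135]
12.075 [ 0.46029329 -0.30846283  0.04483687] 0.017392226542017025 [ 0.14750482 -1.34349349 -1.38567178]
```

View pics/scene3.png

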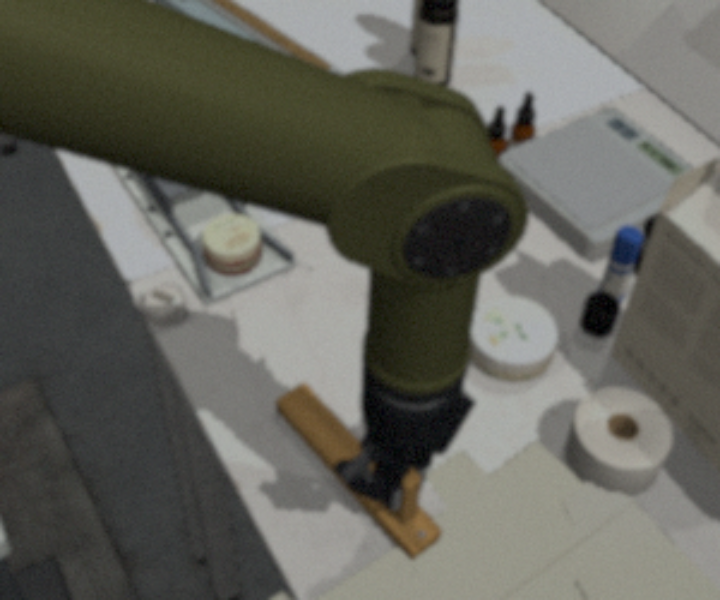

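View pics/top3.png

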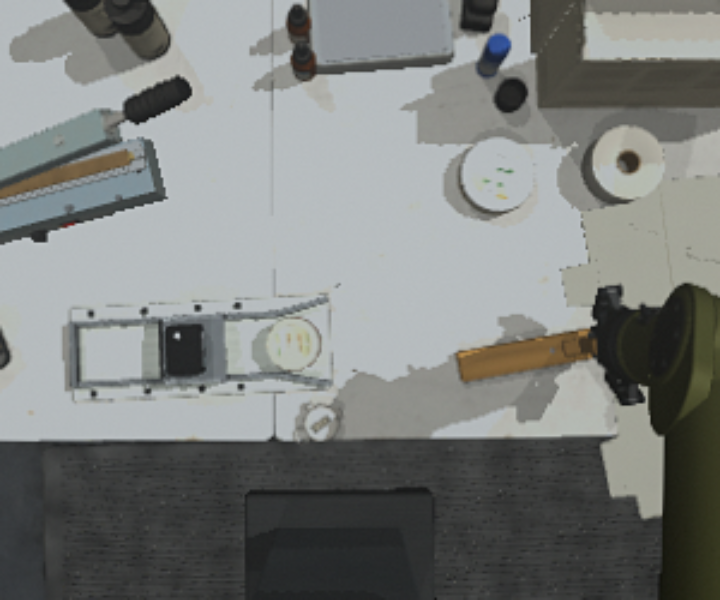

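Run:
```python
from cell import env
from k import *
import cv2
p=env.get_obs()["tcp_pos"]
env.move_l([p[0],p[1],.105],v=.12)
env.move_ptp(F(0,-.31,.105),rv(T))
env.move_l(F(0,-.31,.0575),v=.1,f_stop=8)
o=env.get_obs();print(o["time_s"],o["tcp_pos"],o["opening"],o["contact_force"],o["joint_positions"].round(2))
for n in("scene","top"):
    c=env.camera(n); cv2.imwrite(f"pics/{n}4.png",cv2.resize(c["frame"][:,:,::-1][100:350,180:480],None,fx=2.4,fy=2.4)); np.savez(n+"4.npz",**c)
```

```text
13.9917 [ 0.47406058 -0.19079071  0.05743384] 0.01714110823255898 [ 0.27806233  0.55960506 -1.30295104] [ 1.13  0.31 -0.89  1.96  0.28  1.    0.15]
```

View pics/scene4.png

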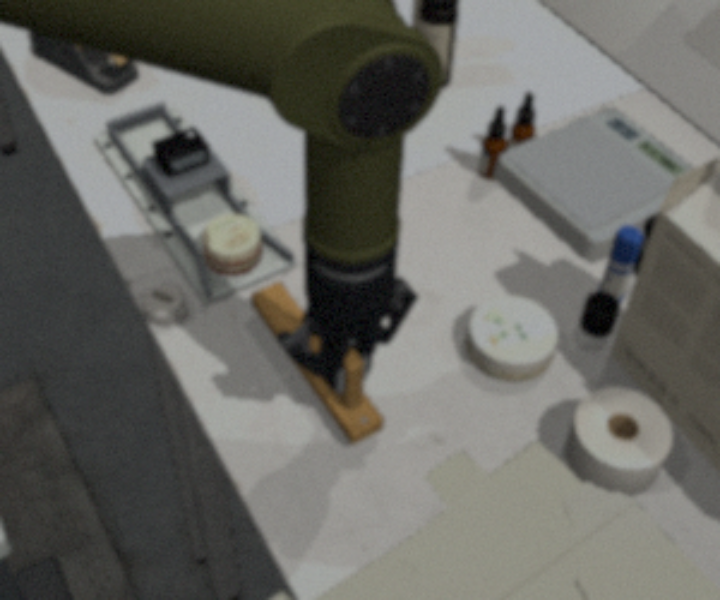

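View pics/top4.png

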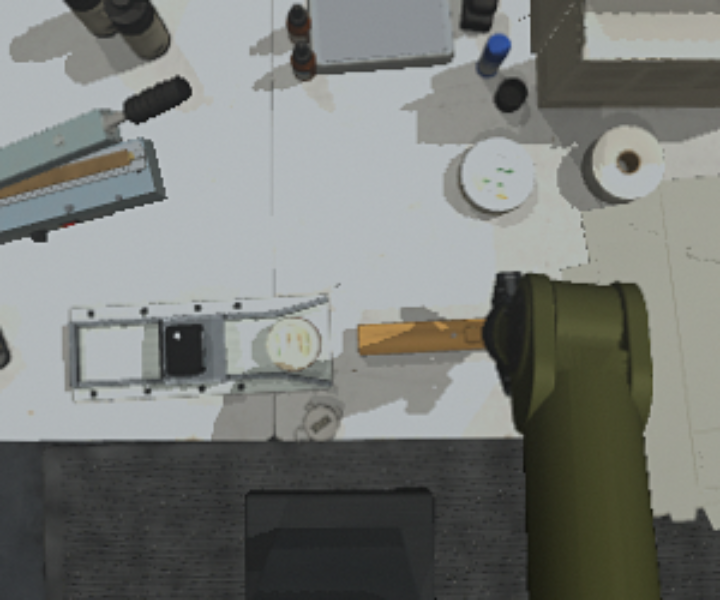

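Run:
```python
from meas import *
c=load("top4.npz");W=cloud(c)
w=W[235:252,320:380];m=(w[...,2]>.022)&(w[...,2]<.045);P=w[m];print(len(P),np.median(P[:,2]))
P=P[P[:,1]>-.13]; hi=P[:,1].max()
print("nose y",hi, [ (round(y,3),P[abs(P[:,1]-y)<.006][:,0].min().round(4),P[abs(P[:,1]-y)<.006][:,0].max().round(4)) for y in(-.04,-.06,-.08,-.10)])
```

```text
603 0.03348655764526146
nose y -0.032126186540064994 [(-0.04, np.float64(0.4515), np.float64(0.4851)), (-0.06, np.float64(0.4512), np.float64(0.4849)), (-0.08, np.float64(0.4539), np.float64(0.4847)), (-0.1, np.float64(0.4536), np.float64(0.4844))]
```

Run:
```python
from cell import env
from k import *
import cv2
s=0
for y,v in((-.2,.06),(-.12,.05),(-.06,.04),(-.036,.02)):
    s=env.move_l(F(0,y,.0575),v=v,f_stop=10)
    o=env.get_obs();d=o["tcp_pos"][:2]-O;print(y,s,o["time_s"],o["tcp_pos"],"fy",d@[-np.sin(T),np.cos(T)],o["contact_force"],o["opening"])
    if s: break
env.hold(.3)
for n in("scene","top"):
    c=env.camera(n); cv2.imwrite(f"pics/{n}5.png",cv2.resize(c["frame"][:,:,::-1][100:350,180:480],None,fx=2.4,fy=2.4)); np.savez(n+"5.npz",**c)
```

```text
-0.2 False 16.075 [ 0.46879798 -0.08095165  0.05746968] fy -0.20016771892075982 [-0.49046815 -0.180467   -0.48369699] 0.017105055483922837
-0.12 False 17.825 [ 0.46506629 -0.00093636  0.05746072] fy -0.12006545455270333 [-0.4722434   1.06996971 -1.73933167] 0.01746193109657749
-0.06 False 19.475 [0.46228076 0.05896338 0.05747021] fy -0.06010098418213222 [ 0.07479023  0.34126089 -1.24302513] 0.017432897052288794
-0.036 True 20.5583 [0.46089113 0.07925313 0.05721174] fy -0.039768571886209046 [ 0.51025293 -0.06298215 -1.28512088] 0.01774230834111614
```

View pics/scene5.png

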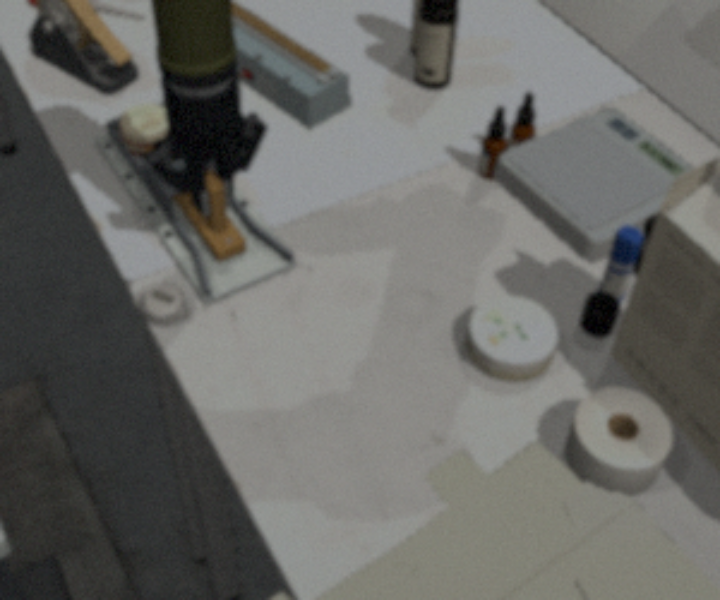

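View pics/top5.png

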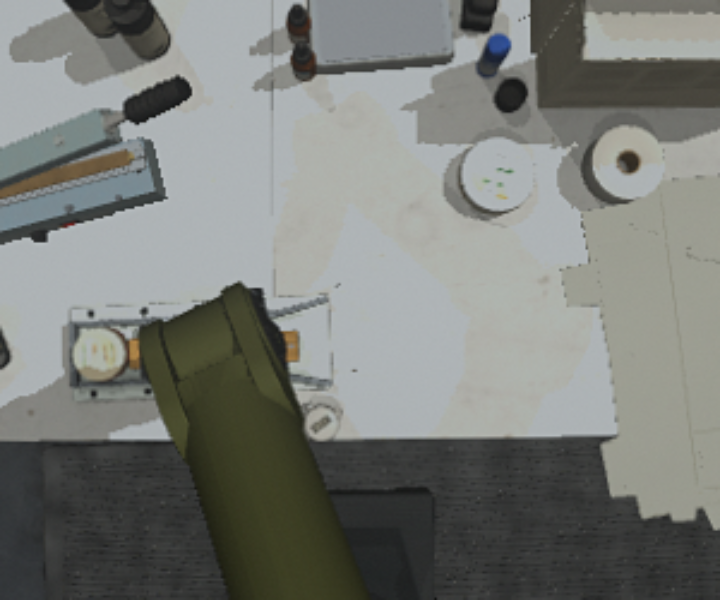

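Run:
```python
from cell import env
from meas import *
from k import *
def m(c):
    W=cloud(c);u,v=int(100/2.4+180),int(354/2.4+100)
    r=circ(c,W,u,v,.044,.008,.0315);p=np.array(r[0][0])-[.4606,.1194];e=np.array([np.cos(T),np.sin(T)]);print(r[0],r[2],"feeder",p@e,p@[-e[1],e[0]],W[v-3:v+3,u-3:u+3,2].mean())
m(load("top5.npz"))
s=env.move_l(F(0,-.037,.0575),v=.01,f_stop=7)
o=env.get_obs();print(s,o["time_s"],o["tcp_pos"],o["contact_force"])
env.hold(.2);c=env.camera("top");m(c)
```

```text
((0.4530206024646759, 0.2691313624382019), 0.031636208295822144) [0.05564263 0.05951542] feeder -0.0006112052248822928 0.14992182827317618 0.04483773147627187
True 21.3083 [0.46041979 0.07943447 0.05692754] [-0.25263921  0.01041033 -1.66155832]
((0.4541577994823456, 0.2680550515651703), 0.03130543231964111) [0.05563268 0.05948594] feeder 0.00047473214084397137 0.14879382021020748 0.0442420610042277
```

Run:
```python
from cell import env
from k import *
import cv2
env.move_l(F(0,-.18,.0575),v=.08)
env.move_l(F(0,-.35,.0575),v=.12)
s=env.move_l(F(0,-.35,.0440),v=.03,f_stop=4)
o=env.get_obs();print(s,o["time_s"],o["tcp_pos"],o["contact_force"])
env.let_go()
env.move_l(F(0,-.35,.20),v=.12)
env.goto_joints([1.289, 0.321, -0.07, 1.45, 0.023, 1.371, -0.057])
env.hold(.3)
o=env.get_obs();print(o["time_s"],o["tcp_pos"],o["contact_force"],o["opening"])
for n in("scene","top"):
    c=env.camera(n); cv2.imwrite(f"pics/{n}6.png",cv2.resize(c["frame"][:,:,::-1][100:350,180:480],None,fx=2.4,fy=2.4)); np.savez(n+"6.npz",**c)
```

```text
True 25.475 [ 0.47583683 -0.23082566  0.04452559] [ 0.47625238 -0.09474116  2.88484738]
29.6583 [ 0.18991914 -0.62173674  0.2316432 ] [-0.09396865 -0.63821106 -0.76833688] 0.08547222984758063
```

View pics/scene6.png

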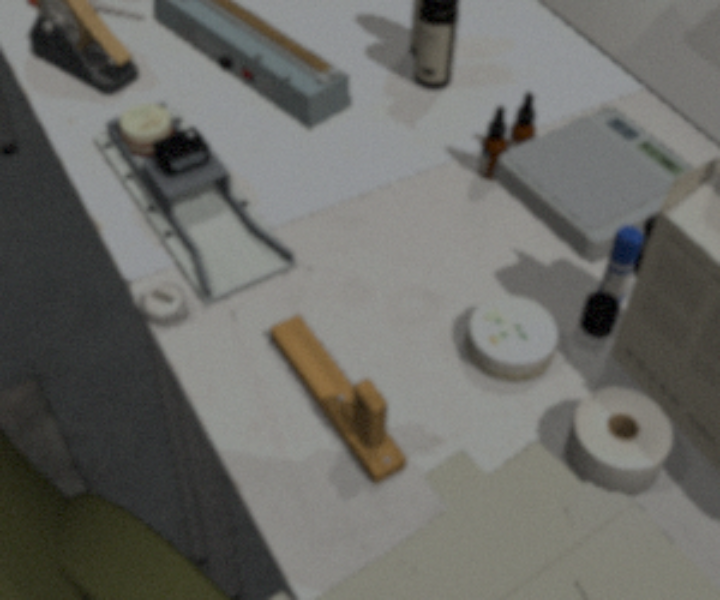

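View pics/top6.png

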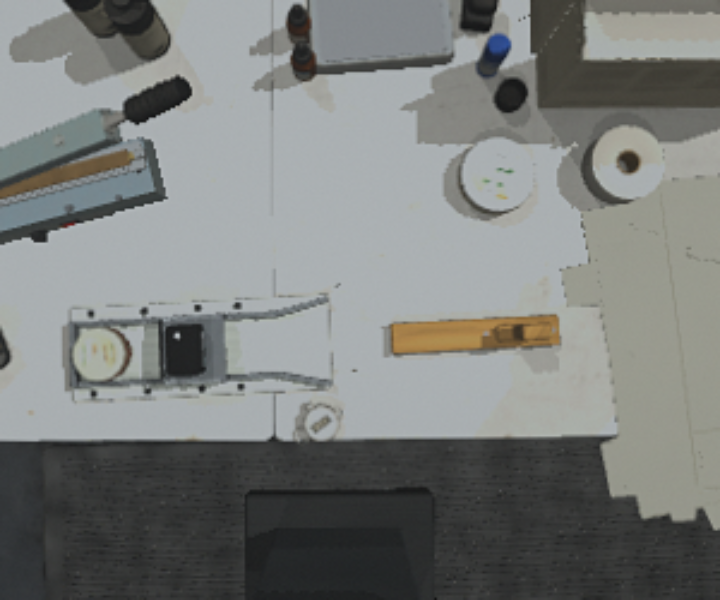

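Run:
```python
from meas import *
from k import *
c=load("top6.npz");W=cloud(c);u,v=int(100/2.4+180),int(354/2.4+100)
r=circ(c,W,u,v,.044,.008,.0315);p=np.array(r[0][0])-[.4606,.1194];e=np.array([np.cos(T),np.sin(T)]);print("feeder",p@e,p@[-e[1],e[0]],W[v-3:v+3,u-3:u+3,2].mean())
c0=load("top0.npz");W0=cloud(c0)
print("flap zone then/now rgb",c0["frame"][240:250,240:250].mean((0,2)).round(),c["frame"][240:250,240:250].mean((0,2)).round())
print("z",np.median(W0[240:250,240:250,2],0).round(3),np.median(W[240:250,240:250,2],0).round(3))
w=W[235:250,345:380];print("sole z by col",np.median(w[3:10],0)[::5,2].round(4))
for n,z in(("large",(387,173)),("roll",(441,160)),):print(n,circ(c0,W0,*z,.032 if n=="large" else .051,.01,0)[0],circ(c,W,*z,.032 if n=="large" else .051,.01,0)[0])
```

```text
feeder 0.00018976501868986573 0.14855238300359125 0.04494794503157882
flap zone then/now rgb [137. 137. 138. 138. 140. 145.  71.  40.  82.  35.] [137. 137. 138. 138. 140. 145.  70.  39.  82.  35.]
z [0.01  0.009 0.01  0.01  0.01  0.01  0.053 0.052 0.056 0.084] [0.011 0.011 0.01  0.01  0.01  0.012 0.052 0.052 0.058 0.084]
sole z by col [0.0197 0.0202 0.0192 0.0208 0.0196 0.0195 0.0204]
large ((0.6607995629310608, -0.19858938455581665), 0.045391201972961426) ((0.6605809330940247, -0.19847507774829865), 0.04558253288269043)
roll ((0.6706779599189758, -0.34957680106163025), 0.04524902254343033) ((0.670661985874176, -0.3495548665523529), 0.045274391770362854)
```

```bash
python3 -c "
from cell import env
env.sign_off();print(env.get_obs()['time_s'])"
```

```text
the job is handed in; nothing more can be done
the job is handed in; nothing more can be done
```

I placed the small pot in the reader's open mouth and pushed it through the tunnel with the push stick until it met the end stop. I then drew the stick out, stood it on the bench in front of the reader, and handed the job in at about 30 s of the allowed 72 s; the hand-in gives no verdict.

**Last checks before handing in:**
- **Pot:** it stands upright at about x = 0.2 mm and y = 148.6 mm in the reader's frame; fully home is 149 mm.
- **Flap:** colour and depth at the tunnel exit match the first picture, so it hangs shut.
- **Stick:** its sole top measures 20 mm above the bench along its length, so it stands flat and clear of the reader.
- **Bystanders:** the large pot and label roll measure within 1 mm of where they started. I checked the cap and tally counter only by eye, and both look unmoved.
- **Arm:** it is back at its start pose, touching nothing.

**Disagreements:** the two cameras differed by about 3–5 mm on most things and up to 7 mm on the reader's sideways position, so I used values between them. The push met the stop about 3 mm later in grip travel than I calculated. The top camera and a second gentle push both showed the pot was home.

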